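# Proof-load a picture-hanging plate to the mark

### The job

Clamp the loose wooden frame offcut in the small vise by cranking the handle clockwise (seen from above) until the jaw grips it firmly, then take the pull gauge's upright handle and draw it straight out until the pointer stands on the red marker, without pulling well past it and without dragging the block out of the jaws. Finish while still gripping the handle and holding the pointer on the red marker against the spring: do not let go. Leave the tape roll, the little white pot and the red loupe where they are.

Things in the scene. Friction and masses are not known exactly. Their poses are not given: they have to be found in the camera images.
- vise: Grey bench vise, fixed to the table (does not move), bed 100 (x) x 270 (y) x 20 mm. Origin on the table under the place between the jaws; its bed runs from y = -175 to +95 mm, the fixed jaw's face is at y = +35 mm, jaws are 80 mm wide along x and reach 67 mm above the table; a gearbox (64 x 64 mm, top 57 mm above the table) stands at y = -136 mm and carries the crank. Everything about the vise below is in this frame.
- moving_jaw: Moving jaw, 80 mm wide along x, 47 mm high. Origin in the middle of the lower edge of its clamping face; slides along the vise's +y towards the fixed jaw, 20 mm for each full turn of the crank (3.18 mm per rad).
- crank_axis (a point): Point on the crank's vertical turning axis, at the top of the gearbox, 61 mm above the table.
- crank_knob (a point): Point on the axis of the crank's upright black knob (diameter 18 mm, from 73 to 115 mm above the table), 99 mm above the table. The knob sits 40 mm from the crank axis and spins freely on its pin, so it can be gripped from above and led round in circles without turning the gripper; apart from the knob all within the crank's circle lies lower than 74 mm.
- crank (a joint): Crank angle, rad: 0 = jaw wide open (24 mm beyond the block's width); grows clockwise seen from above, closing the jaw. Starts at 0 to 2.5. Turns freely with 2.5 N at the knob; once the jaw has pushed the block (1 to 3 mm) onto the fixed jaw the force rises steeply, and 8 to 15 N at the knob makes it firm. The screw stays where it is left and keeps up to 30 N of clamping.
- frame_block: Loose wooden frame offcut, 60 (x) x 45 (y) x 50 mm, 0.5 kg, brass hanging plate on its front; stands on the vise bed between the jaws, nearly parallel to them. Origin at the middle of its underside. The pull gauge is fixed to its front and points along the block's -x: aluminium tube 20 mm thick, white scale on top, all of it lower than 66 mm above the table apart from the handle.
- gauge_rod (a joint): How far the gauge's handle is pulled out, m: 0 = home, 0.055 = end stop. Moves along the block's -x. A spring always draws it back: 1.7 N at home plus 1.1 N for each 10 mm. The pointer is part of it.
- pull_handle: Upright black round handle of the gauge, diameter 16 mm, from 37 to 115 mm above the table. Origin at the middle of its lower end; at home 112 mm from the block's origin along the block's -x. Grip it from above.
- handle_grip (a point): Point on the handle's axis, 99 mm above the table: a good height to grip.
- red_marker (a joint): Where the red marker stands on the scale, m, in the same measure as joint gauge_rod: the pointer stands on the marker when the two values are equal. It cannot be pushed by the robot.
- pointer (a point): Tip line of the dark pointer that travels over the white scale with the handle, 63 mm above the table, over the middle line of the scale.
- marker (a point): Red line of the marker on the white scale, same height and line as the pointer; axes as the block's. The pointer must come to stand on it.
- tape_roll: Roll of paper tape, 62 mm across, 48 mm high, standing on its face; bystander. Origin under its centre.
- pill_pot: Small white lidded pot, 38 mm across, 58 mm high; bystander. Origin under its centre.
- loupe: Red folding pocket loupe, 36 x 52 x 14 mm, lying flat; bystander. Origin under its centre.
There are look-alikes about, which are no part of the job. There is more than one size of the frame_block; the job needs the larger.

How it is judged:
On the way, in this order (a step that is already met when the one before it is completed fails the run):
1. the jaw presses the block (more than 15 N) while the gauge handle is still home (within 5 mm) and nobody touches the crank or block (contact force between moving_jaw and frame_block above 15 N and value of joint gauge_rod below 0.005 m and contact force between the fingers and anything else below 0.5 N and x of frame_block in the frame of vise between -0.015 and 0.015 m and angle between frame_block's own z axis and vertical below 0.1 rad), for 0.3 s.
2. the fingers hold the handle with the pointer on the marker (within 4 mm), block still clamped (x of pointer in the frame of marker between -0.004 and 0.004 m and contact force between the fingers and pull_handle above 2 N and contact force between moving_jaw and frame_block above 15 N and x of frame_block in the frame of vise between -0.015 and 0.015 m and angle between frame_block's own z axis and vertical below 0.1 rad), for 0.4 s.
At the end, for the whole second after the job is handed in: Fingers hold the handle (over 2 N), pointer within 4 mm of the red marker, jaw presses the block with over 15 N, block level and within 15 mm of the vise's middle along the jaws, fingers off jaw and vise, tape roll, pot and loupe within 30 mm of their start (all of step 2 and contact force between the fingers and moving_jaw below 0.5 N and contact force between the fingers and vise below 0.5 N and distance of each of tape_roll, pill_pot, loupe from where it was at the start of the episode below 0.03 m); the arm keeps its last pose, push and grip.
It fails at once if the pointer is pulled more than 10 mm past the red marker (x of pointer in the frame of marker below -0.01 m).
It fails at once if the block is dragged more than 20 mm along the jaws from the vise's middle (x of frame_block in the frame of vise below -0.02 m or x of frame_block in the frame of vise above 0.02 m).
It fails at once if a bystander is pushed more than 30 mm (distance of any of tape_roll, pill_pot, loupe from where it was at the start of the episode above 0.03 m).
It also fails if it takes over 56 s, if anything falls off the work surface, if the arm or the gripper's body presses on something with over 40 N, if the wrist force passes 120 N, or if a joint passes its speed limit or range.

### The arm

A 6-joint arm with a two-finger parallel gripper is mounted at the origin on the work surface; the furniture and walls round the work are solid. World frame = base frame: x ahead of the robot, y to its left, z up, the work surface at z = 0. Lengths are in m, angles in rad, forces in N, time in s.
With the tool pointing down it reaches from about 0.425 to 0.925 m from the base axis. Payload 12.5 kg.
Tool frame: the origin (TCP) lies at the very end of the fingers, on their centre line; the grasp point (between the pads) lies 19 mm behind it; z points along the fingers, y is the direction in which the jaws open and shut (so a half turn about z gives the same grasp; the last joint's range is limited). The gripper opens to 85 mm and grips with 20 to 120 N. Pads are 22 mm wide; open, the fingers measure 114 mm over their backs; the gripper's body (76 mm by 85 mm) begins 54 mm behind the grasp point. The pads swing forward as they close: fully open they stand 13 mm farther back than shut.
Start: joints at [1.091, 0.491, 1.559, -0, 1.092, -0.106], TCP at [0.228, 0.582, 0.208] pointing down, gripper open.
Joint ranges: [-3.1, 3.1], [-0.84, 2.19], [0.05, 2.79], [-1.13, 4.28], [0.06, 2.93], [-2.69, 2.69]. Speed limits (rad/s): [2.22, 2.22, 2.79, 3.14, 3.14, 3.14].

### API

Orientations are given as a unit quaternion [x, y, z, w].
In Python, from workcell import ctrl gives the robot as it stands. Calls block until the motion is done:
- ctrl.goto(position, orientation): joint-space move of the TCP to a pose.
- ctrl.move_linear(position, ori=None, speed=0.15, f_stop=None): straight line of the TCP; ori=None keeps the orientation; speed is the mean speed in m/s. With f_stop (N) it stops when the force on the tool has changed by that much, and returns True; else False.
- ctrl.move_joints(angles): joint-space move.
- ctrl.set_gripper(opening): opening from 0.0 (shut) to 1.0 (fully open); the grip force is fixed at half the most; returns when the fingers have stopped.
- ctrl.dwell(seconds).
- ctrl.ik(position, orientation): joint angles nearest the present ones, or None.
- ctrl.get_obs(): the state.
- ctrl.read_camera(name): name is "scene" or "top" or "wrist"; returns (picture, depth): 400x640x3 uint8, blue, green, red; 400x640 float32, m along the optical axis (not along the pixel's ray), 0 where there is no reading.
- ctrl.camera_params(name): a dict with "fx", "fy", "cx", "cy" (pixels), "R" (3x3) and "t" (3): a world point X has camera coordinates R X + t. Camera axes: x right, y down, z forward; pixel columns grow to the right and rows downward; lengths in m; the calibration is good to about 2 mm. The wrist camera is an equidistant fisheye: a pixel r from the principal point sees the ray r / f radians off the axis. A picture is of the moment at which its call begins: read the wrist's pose just before it. camera_params takes no time and is no camera call; for the wrist camera it gives the pose at the moment of the call.
A pose or a line that the arm cannot do raises ctrl.PlanningError and nothing moves.
- ctrl.close_job(): hands the job in, once; it reports no verdict.
The state is a dict: "clock": time; "q": joint angles; "dq": joint speeds; "effort": joint torques, N m; "ee_pos": TCP position; "ee_rot": TCP orientation; "ft_force": force on the tool from outside, world axes, zero at the start; "ft_torque": the same for the moment, N m; "finger_gap": opening from 0.0 (shut) to 1.0 (fully open).
Only numpy, scipy, OpenCV 4.12 (cv2) and the standard library are available. Lean on these libraries where they do the work, as an engineer would, in place of code of your own. Each camera call takes 0.05 s, during which the arm holds its last target.

## Working session

There is one attempt and no reset: what is moved stays moved. The work goes in short steps, each a Python script; the robot and the scene stay as the last script left them, time stands still between calls to the robot, and variables do not carry over. Pictures are saved under pics/ and viewed, and the job is handed in when it is done.

```bash
ls; mkdir -p pics; python3 - <<'E'
from workcell import ctrl
import cv2,numpy as np
print(ctrl.get_obs())
for n in ["scene","top","wrist"]:
    im,d=ctrl.read_camera(n); cv2.imwrite(f"pics/{n}0.png",im); np.savez(f"/tmp/{n}0.npz",im=im,d=d,**ctrl.camera_params(n)); print(n,ctrl.camera_params(n))
E
```

```text
pics
{'clock': 0.0, 'q': array([ 1.09141699e+00,  4.91561336e-01,  1.55948046e+00,  4.48312931e-05,
        1.09168080e+00, -1.05574022e-01]), 'dq': array([ 0.00052246, -0.00132005,  0.0007293 , -0.00072104,  0.00314807,
        0.00067868]), 'effort': array([ 1.95232904e-03, -6.18452168e+01, -2.61589587e+01, -7.24550659e-05,
        4.11016357e-03,  4.00654903e-05]), 'ee_pos': array([0.22805762, 0.58162568, 0.20691597]), 'ee_rot': array([ 1.85826527e-01,  9.82582405e-01, -5.35242134e-04, -1.81935662e-04]), 'ft_force': array([-0.13265663, -0.26135611, -0.36414896]), 'ft_torque': array([ 0.01893906,  0.03084044, -0.04400562]), 'finger_gap': 1.0004996647808102}
scene {'fx': 445.16646258810465, 'fy': 445.16646258810465, 'cx': 316.19577893834986, 'cy': 196.8627569172462, 'R': array([[ 0.49103634, -0.8708756 , -0.02142434],
       [-0.55436666, -0.29341519, -0.77883575],
       [ 0.67198282,  0.3943136 , -0.62686192]]), 't': array([-0.17739649,  0.41266863,  0.78997352])}
top {'fx': 449.5899188366388, 'fy': 449.5899188366388, 'cx': 322.8627202532045, 'cy': 194.81500221839897, 'R': array([[-0.02588185, -0.99961019, -0.01046865],
       [-0.98087737,  0.02741477, -0.1926863 ],
       [ 0.19289818,  0.00528138, -0.98120457]]), 't': array([0.10738021, 0.54989484, 1.06950273])}
wrist {'fx': 309.70691628693146, 'fy': 309.70691628693146, 'cx': 315.18068346252846, 'cy': 199.94306619644115, 'R': array([[ 3.66394735e-01,  9.30459495e-01, -1.59285755e-04],
       [ 8.88821525e-01, -3.49947959e-01,  2.95859295e-01],
       [ 2.75229349e-01, -1.08542865e-01, -9.55231518e-01]]), 't': array([-0.62427223, -0.03782592,  0.37886608])}
```

View pics/scene0.png

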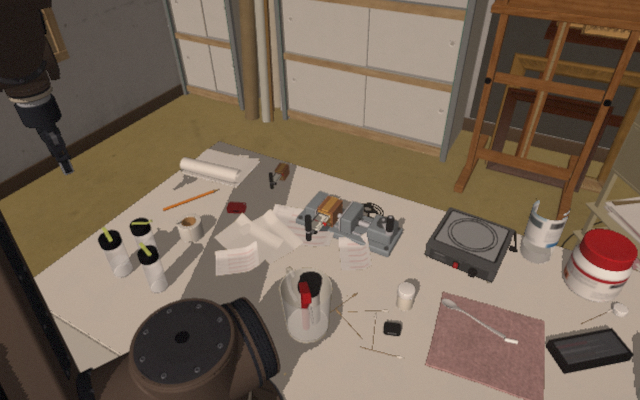

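View pics/top0.png

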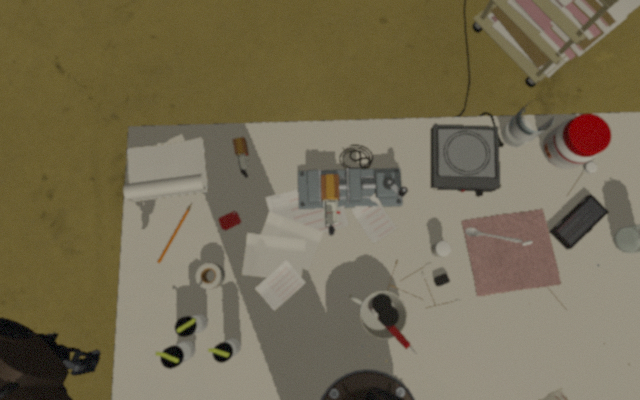

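View pics/wrist0.png

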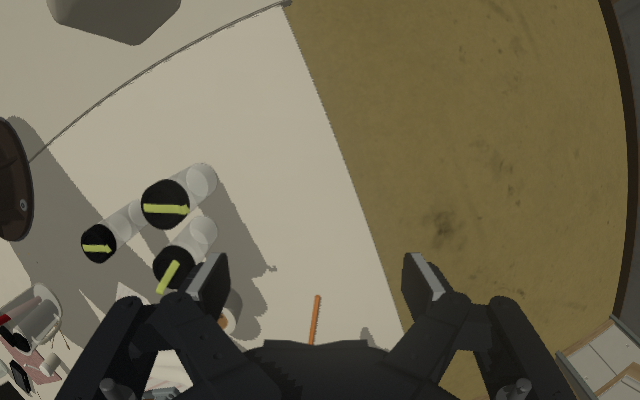

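```bash
python3 - <<'E'
import cv2,numpy as np
z=np.load("/tmp/top0.npz");im=z["im"]
c=im[130:250,280:420];cv2.imwrite("pics/topz.png",cv2.convertScaleAbs(cv2.resize(c,None,fx=5,fy=5,interpolation=cv2.INTER_CUBIC),alpha=1.5))
z=np.load("/tmp/scene0.npz");im=z["im"]
c=im[175:275,270:420];cv2.imwrite("pics/scenez.png",cv2.convertScaleAbs(cv2.resize(c,None,fx=5,fy=5,interpolation=cv2.INTER_CUBIC),alpha=1.5))
E
```

```text
(no output)
```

View pics/topz.png

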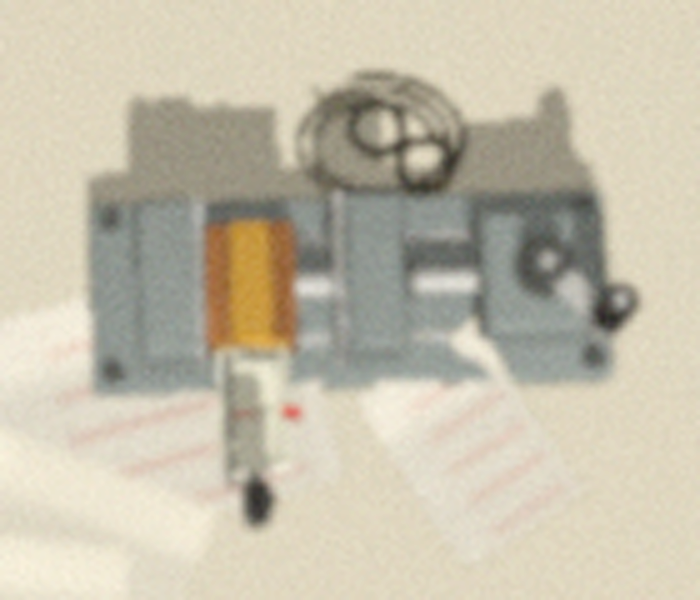

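View pics/scenez.png

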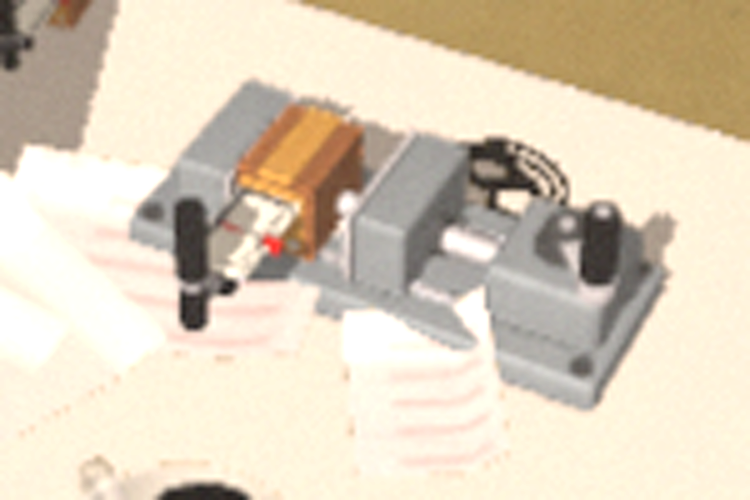

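```bash
cat > h.py <<'E'
import numpy as np,cv2
def ray(P,u,v,z):
    u=np.asarray(u,float)
    r=np.array([(u-P['cx'])/P['fx'],(v-P['cy'])/P['fy'],1.]); R=np.asarray(P['R']);t=np.asarray(P['t'])
    c=-R.T@t; d=R.T@r; return c+d*(z-c[2])/d[2]
def fray(P,u,v,z):
    x=(u-P['cx'])/P['fx'];y=(v-P['cy'])/P['fy'];r=np.hypot(x,y)
    k=np.sin(r)/max(r,1e-9); d=np.asarray(P['R']).T@np.array([x*k,y*k,np.cos(r)]); c=-np.asarray(P['R']).T@np.asarray(P['t'])
    return c+d*(z-c[2])/d[2]
def fproj(P,X):
    c=np.asarray(P['R'])@np.asarray(X)+np.asarray(P['t']); th=np.arctan2(np.hypot(c[0],c[1]),c[2]); s=np.hypot(c[0],c[1])
    return P['cx']+P['fx']*th*c[0]/s, P['cy']+P['fy']*th*c[1]/s
def proj(P,X):
    c=np.asarray(P['R'])@np.asarray(X)+np.asarray(P['t']); return P['cx']+P['fx']*c[0]/c[2],P['cy']+P['fy']*c[1]/c[2]
E
python3 - <<'E'
from h import *
P=np.load("/tmp/top0.npz");S=np.load("/tmp/scene0.npz")
T=lambda a,b,z:print((a,b,z),ray(P,280+a/5,130+b/5,z).round(4))
Q=lambda a,b,z:print('S',(a,b,z),ray(S,270+a/5,175+b/5,z).round(4))
T(622,297,.115);Q(602,212,.115)
T(547,260,.074);Q(570,220,.074)
for c in [(90,177),(598,190),(612,380),(97,393)]:T(*c,.02)
T(137,197,.067);T(137,355,.067);T(205,197,.067);T(212,352,.067)
Q(250,85,.067)
for c in [(207,222),(292,220),(298,347),(213,350)]:T(*c,.07)
T(258,490,.115);Q(190,203,.115);T(250,412,.063)
T(345,195,.067);T(350,358,.067)
d=P['d'];print(d[187,320:340],d[189,400:408])
E
```

```text
(622, 297, 0.115) [ 0.5483 -0.1006  0.115 ]
S (602, 212, 0.115) [ 0.5476 -0.0982  0.115 ]
(547, 260, 0.074) [ 0.5762 -0.0723  0.074 ]
S (570, 220, 0.074) [ 0.5795 -0.072   0.074 ]
(90, 177, 0.02) [0.6393 0.1556 0.02  ]
(598, 190, 0.02) [ 0.6248 -0.1087  0.02  ]
(612, 380, 0.02) [ 0.5244 -0.11    0.02  ]
(97, 393, 0.02) [0.525  0.1538 0.02  ]
(137, 197, 0.067) [0.6158 0.1294 0.067 ]
(137, 355, 0.067) [0.5356 0.131  0.067 ]
(205, 197, 0.067) [0.6148 0.0955 0.067 ]
(212, 352, 0.067) [0.5361 0.094  0.067 ]
S (250, 85, 0.067) [0.6076 0.1254 0.067 ]
(207, 222, 0.07) [0.6012 0.0948 0.07  ]
(292, 220, 0.07) [0.6011 0.0525 0.07  ]
(298, 347, 0.07) [0.5368 0.0517 0.07  ]
(213, 350, 0.07) [0.5365 0.0934 0.07  ]
(258, 490, 0.115) [0.4614 0.0739 0.115 ]
S (190, 203, 0.115) [0.462  0.0764 0.115 ]
(250, 412, 0.063) [0.5063 0.0761 0.063 ]
(345, 195, 0.067) [0.6139 0.0256 0.067 ]
(350, 358, 0.067) [0.5312 0.0262 0.067 ]
[1.157809  1.1148508 1.1107388 1.111928  1.1111596 1.1080668 1.1062381
 1.1097462 1.1081523 1.11053   1.1153306 1.1077485 1.1095899 1.1142659
 1.1134876 1.1122104 1.1107341 1.1091291 1.1101458 1.141393 ] [1.0662049 1.0630866 1.0645038 1.0638131 1.0635635 1.0632988 1.0628624
 1.180358 ]
```

```bash
python3 - <<'E'
from h import *
P=np.load("/tmp/top0.npz");d=P['d']
v,u=np.mgrid[0:400,0:640]
X=np.stack([(u-P['cx'])/P['fx']*d,(v-P['cy'])/P['fy']*d,d],-1)-P['t']
W=X@P['R']
W[d==0]=np.nan
# height grid by 5cm cells
for x0 in np.arange(.2,.85,.05):
    print(round(x0,2),[int(1000*np.nanpercentile(W[...,2][(W[...,0]>=x0)&(W[...,0]<x0+.05)&(W[...,1]>=y0)&(W[...,1]<y0+.05)],99)) if ((W[...,0]>=x0)&(W[...,0]<x0+.05)&(W[...,1]>=y0)&(W[...,1]<y0+.05)).any() else None for y0 in np.arange(-.35,.6,.05)])
Q=np.load("/tmp/wrist0.npz");print(-Q['R'].T@Q['t'])
from workcell import ctrl
q=[.7071068,.7071068,0,0]
for p in [(.52,.0,.28),(.548,-.1,.08),(.46,.074,.08),(.42,.074,.08),(.41,.075,.08)]: 
    print(p,[ctrl.ik(p,o) for o in (q,[-.7071068,.7071068,0,0])])
E
```

```text
0.2 [4, 3, 3, 3, 3, 190, 176, 125, 3, 4, 3, 3, 3, 120, 119, 594, 589, 382, 378]
0.25 [4, 6, 5, 5, 3, 142, 147, 126, 3, 3, 8, 14, 3, 4, 122, 119, 567, 558, 494]
0.3 [10, 10, 19, 20, 3, 124, 127, 117, 4, 24, 24, 19, 21, 3, 49, 46, 4, 3, 3]
0.35 [10, 10, 54, 57, 4, 4, 3, 3, 3, 9, 32, 22, 26, 44, 50, 49, 3, 4, 3]
0.4 [14, 11, 59, 60, 3, 5, 9, 3, 4, 18, 19, 20, 28, 4, 3, 3, 9, 8, 4]
0.45 [12, 12, 3, 4, 3, 23, 12, 22, 115, 18, 18, 24, 34, 15, 14, 4, 10, 3, 4]
0.5 [34, 28, 3, 4, 113, 114, 48, 68, 72, 65, 21, 29, 3, 15, 13, 7, 8, 4, 4]
0.55 [50, 52, 49, 49, 113, 113, 66, 70, 74, 68, 22, 16, 3, 3, 7, 49, 49, 47, 47]
0.6 [53, 52, 52, 49, 22, 59, 56, 69, 73, 67, 22, 4, 67, 31, 17, 49, 47, 43, 38]
0.65 [53, 52, 52, 48, 4, 3, 19, 19, 3, 3, 3, 3, 35, 39, 4, 17, 13, 12, 12]
0.7 [51, 52, 51, 47, 3, 4, 3, 4, 3, 4, 3, 4, 35, 38, 4, 17, 12, 11, 9]
0.75 [2, 2, 3, 3, 4, 4, 3, 3, 2, 3, 2, 3, 3, 3, 3, 3, 2, 4, 3]
0.8 [None, None, None, None, None, None, None, None, None, None, None, None, None, None, None, None, None, None, None]
[0.15807549 0.60874613 0.37299653]
(0.52, 0.0, 0.28) [array([-1.27072475e-01,  2.69185536e-01,  1.71164334e+00, -4.44089210e-16,
        1.16076377e+00, -1.27072475e-01]), None]
(0.548, -0.1, 0.08) [array([-2.99075361e-01,  5.59222574e-01,  1.85279469e+00, -4.44089210e-16,
        7.29575387e-01, -2.99075361e-01]), None]
(0.46, 0.074, 0.08) [array([ 1.75847303e-02,  4.64117153e-01,  2.07179311e+00, -4.44089210e-16,
        6.05682388e-01,  1.75847303e-02]), None]
(0.42, 0.074, 0.08) [array([ 1.92542458e-02,  4.25027256e-01,  2.16307153e+00, -4.44089210e-16,
        5.53493864e-01,  1.92542458e-02]), None]
(0.41, 0.075, 0.08) [array([ 2.21520531e-02,  4.15625230e-01,  2.18519200e+00, -4.44089210e-16,
        5.40775421e-01,  2.21520531e-02]), None]
```

```bash
python3 - <<'E'
from workcell import ctrl
import cv2,numpy as np
ctrl.goto((.51,.0,.22),[.70710678,.70710678,0,0])
P=ctrl.camera_params("wrist")
im,d=ctrl.read_camera("wrist"); cv2.imwrite("pics/w1.png",im); np.savez("/tmp/w1.npz",im=im,d=d,**P)
o=ctrl.get_obs();print(o['clock'],o['ee_pos'],o['ft_force'])
E
```

```text
2.5083 [0.51005457 0.00063249 0.21997266] [-0.58736815 -0.45318492  0.09508834]
```

View pics/w1.png

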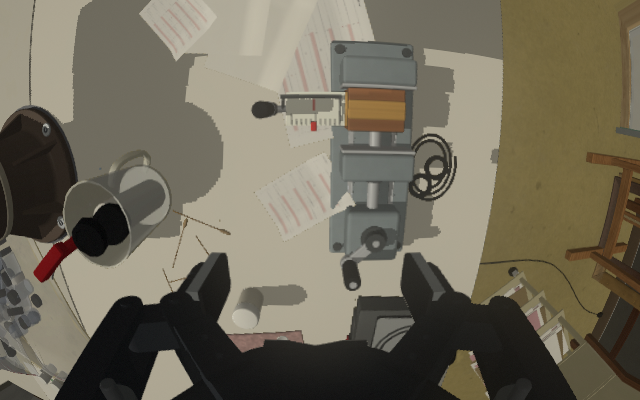

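Excellent view: vise at (375,150), block (375,110), gauge from (345,108) to handle (262,108), red marker at (313,125), knob at (352,285), crank axis (375,240).

```bash
python3 - <<'E'
from h import *
P=np.load("/tmp/w1.npz");im=P['im']
c=im[80:140,240:360];cv2.imwrite("pics/w1a.png",cv2.convertScaleAbs(cv2.resize(c,None,fx=6,fy=6,interpolation=cv2.INTER_CUBIC),alpha=1.4))
c=im[210:300,320:430];cv2.imwrite("pics/w1b.png",cv2.convertScaleAbs(cv2.resize(c,None,fx=6,fy=6,interpolation=cv2.INTER_CUBIC),alpha=2))
E
```

```text
(no output)
```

View pics/w1a.png

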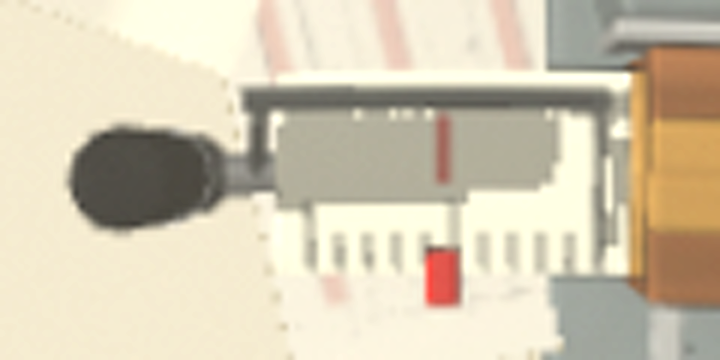

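View pics/w1b.png

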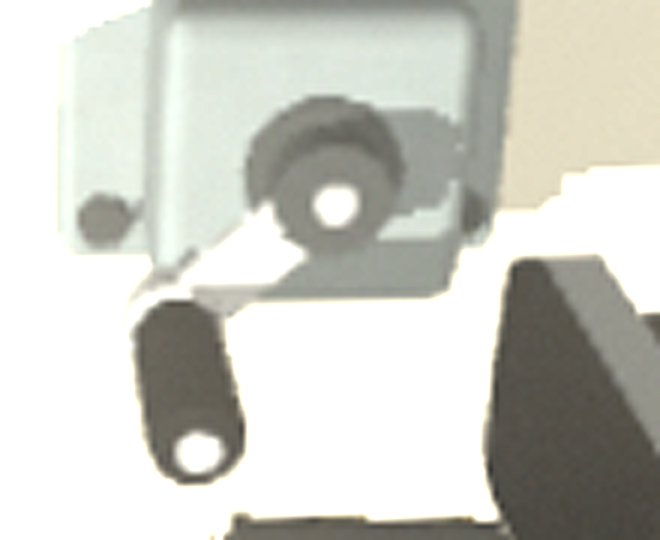

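```bash
python3 - <<'E'
from h import *
P=np.load("/tmp/w1.npz");im=P['im']
A=lambda a,b,z:print((a,b,z),fray(P,240-0.4+a/6,80-.4+b/6,z).round(4))
B=lambda a,b,z:print('b',(a,b,z),fray(P,320-.4+a/6,210-.4+b/6,z).round(4))
print('pointer');A(604,150,.063);A(604,200,.063)
print('marker');A(444,150,.063);A(441,250,.063)
print('handle top');A(118,178,.115)
for x in (310,338,367,396,483,512,541,570):A(x,250,.063)
print('knob');B(199,453,.115);B(180,325,.074)
print('axis');B(335,205,.09);B(335,205,.08);B(335,205,.074)
print('jaw/block')
for (u,v,z) in [(345,88,.07),(406,88,.07),(404,131,.07),(347,131,.07),(342,57,.067),(415,57,.067),(342,152,.067),(412,152,.067),(332,41,.02),(412,43,.02),(332,251,.02),(403,250,.02)]:
    print((u,v,z),fray(P,u,v,z).round(4))
d=P['d'];print(d[237:250:2,376],)
for n in [(244,375),(285,352),(108,262),(112,375),(110,313)]:
    u,v=n[1],n[0];r=d[v,u];x=(u-P['cx'])/P['fx'];y=(v-P['cy'])/P['fy'];th=np.hypot(x,y);k=np.tan(th)/th
    print(n,P['R'].T@(r*np.array([x*k,y*k,1])-P['t']))
E
```

```text
pointer
(604, 150, 0.063) [0.5361 0.0783 0.063 ]
(604, 200, 0.063) [0.5362 0.0696 0.063 ]
marker
(444, 150, 0.063) [0.5087 0.0781 0.063 ]
(441, 250, 0.063) [0.5081 0.0607 0.063 ]
handle top
(118, 178, 0.115) [0.4616 0.0745 0.115 ]
(310, 250, 0.063) [0.4855 0.0609 0.063 ]
(338, 250, 0.063) [0.4904 0.0608 0.063 ]
(367, 250, 0.063) [0.4954 0.0608 0.063 ]
(396, 250, 0.063) [0.5004 0.0608 0.063 ]
(483, 250, 0.063) [0.5154 0.0607 0.063 ]
(512, 250, 0.063) [0.5204 0.0608 0.063 ]
(541, 250, 0.063) [0.5254 0.0608 0.063 ]
(570, 250, 0.063) [0.5304 0.0608 0.063 ]
knob
b (199, 453, 0.115) [ 0.5492 -0.1005  0.115 ]
b (180, 325, 0.074) [ 0.5498 -0.0976  0.074 ]
axis
b (335, 205, 0.09) [ 0.5746 -0.0649  0.09  ]
b (335, 205, 0.08) [ 0.5767 -0.0697  0.08  ]
b (335, 205, 0.074) [ 0.5781 -0.0725  0.074 ]
jaw/block
(345, 88, 0.07) [0.5402 0.0954 0.07  ]
(406, 88, 0.07) [0.6037 0.0983 0.07  ]
(404, 131, 0.07) [0.6028 0.0531 0.07  ]
(347, 131, 0.07) [0.5427 0.0513 0.07  ]
(342, 57, 0.067) [0.5374 0.1279 0.067 ]
(415, 57, 0.067) [0.6143 0.1328 0.067 ]
(342, 152, 0.067) [0.5381 0.0291 0.067 ]
(412, 152, 0.067) [0.6139 0.0306 0.067 ]
(332, 41, 0.02) [0.5298 0.155  0.02  ]
(412, 43, 0.02) [0.6259 0.1585 0.02  ]
(332, 251, 0.02) [ 0.5324 -0.108   0.02  ]
(403, 250, 0.02) [ 0.629  -0.1085  0.02  ]
[0.3421476  0.34406877 0.3431583  0.34260094 0.3443983  0.34362346
 0.34674937]
(244, 375) [ 0.57745529 -0.07254871  0.07454269]
(285, 352) [ 0.5482623  -0.09996505  0.1155662 ]
(108, 262) [0.46386981 0.07553052 0.11416815]
(112, 375) [0.57108528 0.07162764 0.07067376]
(110, 313) [0.50802707 0.0724741  0.06101339]
```

```bash
python3 - <<'E'
from workcell import ctrl
import numpy as np
q=[.70710678,.70710678,0,0]
ctrl.set_gripper(0.6)
ctrl.move_linear((.549,-.1003,.16),q,speed=.2)
print(ctrl.get_obs()['ft_force'])
print(ctrl.move_linear((.549,-.1003,.080),speed=.1,f_stop=8))
o=ctrl.get_obs();print(o['clock'],o['ee_pos'],o['ft_force'])
ctrl.set_gripper(0.0)
o=ctrl.get_obs();print(o['clock'],o['ee_pos'],o['ft_force'],o['finger_gap'])
# first arc 20 deg
C=np.array([.5775,-.0728]);k=np.array([.549,-.1003])-C;a=np.arctan2(k[1],k[0]);r=np.hypot(*k);print(np.degrees(a),r)
for i in range(1,4):
    b=a-np.radians(8*i);rr=r+(.040-r)*i/3
    p=C+rr*np.array([np.cos(b),np.sin(b)])
    ctrl.move_linear((p[0],p[1],.08),speed=.04)
    o=ctrl.get_obs();f=o['ft_force'];e=np.array([np.cos(b),np.sin(b)]);t=np.array([e[1],-e[0]])
    print(o['clock'],o['ee_pos']-[*p,.08],f.round(1),'rad',f[:2]@e,'tan',f[:2]@t)
E
```

```text
[-0.02868585 -0.07098256  0.93134584]
False
4.6583 [ 0.54930555 -0.10029235  0.08055067] [-0.35609692  0.48671077 -0.27129295]
5.0833 [ 0.54908647 -0.10040018  0.08064025] [-1.0582041   0.68789754  5.51777537] 0.1760846489481081
-136.0230301886678 0.03960429269662568
5.375 [1.90668112e-04 8.17068505e-05 6.07412546e-04] [-1.1 -0.4  7.4] rad 1.1060129338684421 tan 0.33108581206028026
5.6667 [0.00033067 0.00017019 0.00061025] [ 0.4 -0.   6.8] rad -0.3655517625438943 tan -0.19642385711131014
5.9583 [0.00054737 0.00020747 0.00056059] [1.9 1.3 6.2] rad -2.2448380505367918 tan 0.5323215686657686
```

```bash
cat > crank.py <<'E'
from workcell import ctrl
import numpy as np,sys
def run(total,step,speed,ftan,C=np.array([.5775,-.0728]),dr=0):
    p=ctrl.get_obs()['ee_pos'][:2];a0=np.arctan2(*(p-C)[::-1]);n=int(round(total/step))
    for i in range(1,n+1):
        b=a0-np.radians(step*i)
        e=np.array([np.cos(b),np.sin(b)]);t=np.array([e[1],-e[0]])
        g=C+(.040+dr)*e
        ctrl.move_linear((g[0],g[1],.08),speed=speed)
        o=ctrl.get_obs();f=o['ft_force']
        print(round(o['clock'],2),'ang',round(np.degrees(b),1),f.round(1),'rad %.1f tan %.1f'%(f[:2]@e,f[:2]@t))
        if -(f[:2]@t)>ftan: print('STOP');break
E
python3 - <<'E'
from crank import *
import cv2
run(120,12,.05,7)
im,d=ctrl.read_camera("top");cv2.imwrite("pics/t2.png",cv2.convertScaleAbs(cv2.resize(im[130:250,280:420],None,fx=5,fy=5,interpolation=cv2.INTER_CUBIC),alpha=1.5))
E
```

```text
6.28 ang -172.0 [2.4 1.9 5.9] rad -2.7 tan 1.5
6.59 ang -184.0 [3.1 0.9 6.1] rad -3.0 tan 1.2
6.91 ang -196.0 [2.4 0.1 6. ] rad -2.3 tan 0.8
7.22 ang -208.0 [4.1 0.4 5.3] rad -3.4 tan 2.3
7.54 ang -220.0 [ 2.8 -0.6  5.3] rad -2.5 tan 1.3
7.86 ang -232.0 [ 2.  -1.4  5.5] rad -2.3 tan 0.8
8.18 ang -244.0 [ 2.5 -1.3  5.7] rad -2.3 tan 1.7
8.49 ang -256.0 [ 2.6 -1.8  6.3] rad -2.4 tan 2.0
8.81 ang -268.0 [ 1.2 -1.4  5.8] rad -1.4 tan 1.2
9.12 ang -280.0 [ 0.2 -0.9  6.3] rad -0.8 tan 0.4
```

View pics/t2.png

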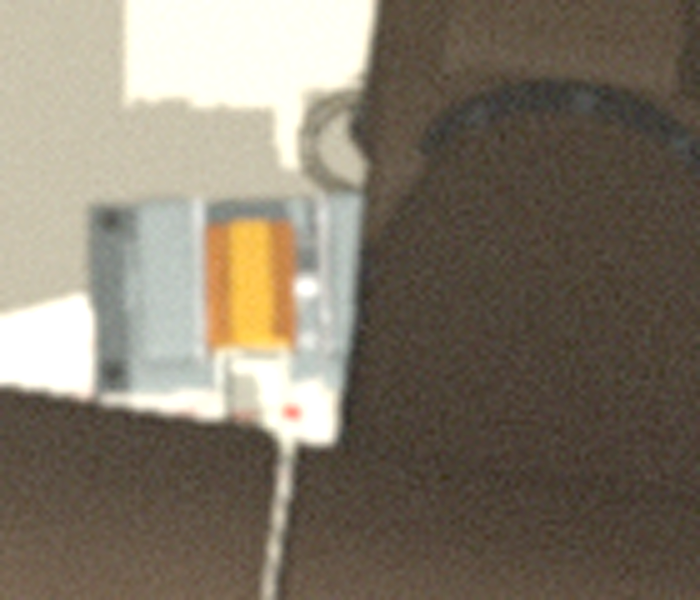

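```bash
sed -i 's/if -(f\[:2\]@t)>ftan/if abs(f[:2]@t)>ftan/' crank.py; python3 - <<'E'
from crank import *
run(230,11.5,.05,5.5)
E
```

```text
9.49 ang 67.7 [ 0.9 -0.6  6.8] rad -0.2 tan 1.0
9.8 ang 56.2 [1.4 0.3 6.7] rad 1.0 tan 1.0
10.11 ang 44.7 [ 2.  -0.3  7. ] rad 1.2 tan 1.6
10.42 ang 33.2 [ 1.7 -0.2  6.2] rad 1.3 tan 1.1
10.72 ang 21.7 [2.7 0.2 5.4] rad 2.5 tan 0.8
11.03 ang 10.2 [ 3.4 -0.6  6. ] rad 3.2 tan 1.1
11.34 ang -1.3 [ 2.4 -1.3  5.7] rad 2.4 tan 1.2
11.65 ang -12.8 [ 2.4 -0.9  6.4] rad 2.5 tan 0.3
11.96 ang -24.3 [ 2.6 -1.8  5.2] rad 3.1 tan 0.6
12.27 ang -35.8 [ 2.8 -3.1  5.6] rad 4.1 tan 0.9
12.57 ang -47.3 [-0.1 -2.7  7.6] rad 1.9 tan 1.9
12.88 ang -58.8 [ 0.6 -3.6  7.1] rad 3.4 tan 1.3
13.19 ang -70.3 [-0.6 -3.7  7.3] rad 3.3 tan 1.8
13.5 ang -81.8 [-0.8 -2.7  8. ] rad 2.6 tan 1.2
13.81 ang -93.3 [-1.9 -2.   8.2] rad 2.1 tan 1.7
14.12 ang -104.8 [-1.8 -1.1  8.8] rad 1.5 tan 1.4
14.43 ang -116.3 [-1.5 -0.2  8.7] rad 0.9 tan 1.3
14.73 ang -127.8 [-0.2  1.3  9.2] rad -0.9 tan 1.0
15.04 ang -139.3 [0.7 2.6 7.3] rad -2.2 tan 1.5
15.35 ang -150.8 [1.1 1.2 6.9] rad -1.5 tan 0.5
```

```bash
python3 - <<'E'
from crank import *
run(100,5,.05,5)
E
```

```text
15.6 ang -155.8 [2.  1.1 8. ] rad -2.3 tan 0.2
15.85 ang -160.8 [1.9 0.9 6.6] rad -2.1 tan 0.3
16.1 ang -165.8 [ 2.9 -2.9  6.1] rad -2.1 tan -3.5
16.35 ang -170.8 [  2.1 -10.2   5.4] rad -0.4 tan -10.4
STOP
```

```bash
python3 - <<'E'
from crank import *
import cv2
run(4,2,.05,12.5)
ctrl.dwell(.1);print(ctrl.get_obs()['ft_force'])
E
```

```text
16.6 ang -170.7 [ 2.8 -9.   5.1] rad -1.3 tan -9.3
16.85 ang -172.7 [  2.  -12.6   5.2] rad -0.4 tan -12.8
STOP
[  3.03691433 -13.45250702   5.4663021 ]
```

```bash
python3 - <<'E'
from workcell import ctrl
import cv2,numpy as np
ctrl.set_gripper(0.6)
o=ctrl.get_obs();print(o['clock'],o['ft_force']);p=o['ee_pos']
ctrl.move_linear((p[0],p[1],.17),speed=.15)
ctrl.dwell(.4)
ctrl.move_linear((.475,.0,.20),speed=.2)
P=ctrl.camera_params("wrist")
im,d=ctrl.read_camera("wrist"); cv2.imwrite("pics/w3.png",im); np.savez("/tmp/w3.npz",im=im,d=d,**P)
o=ctrl.get_obs();print(o['clock'],o['ee_pos'],o['ft_force'])
c=im[60:180,230:410];cv2.imwrite("pics/w3a.png",cv2.convertScaleAbs(cv2.resize(c,None,fx=4,fy=4,interpolation=cv2.INTER_CUBIC),alpha=1.4))
E
```

```text
17.3917 [0.41918326 0.24202706 0.43693034]
19.2583 [ 0.4756895  -0.0005354   0.19982392] [ 0.19682434 -0.65727287 -0.61261201]
```

View pics/w3.png

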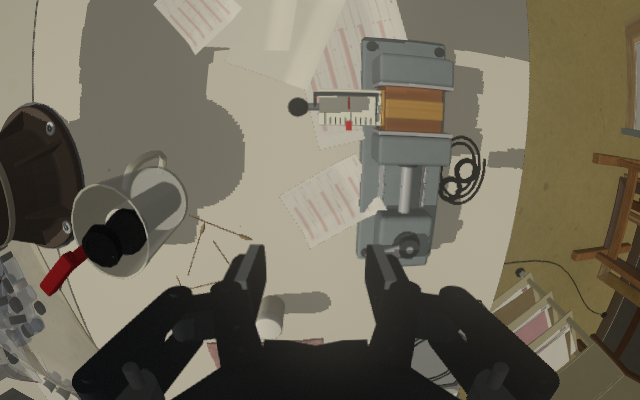

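View pics/w3a.png

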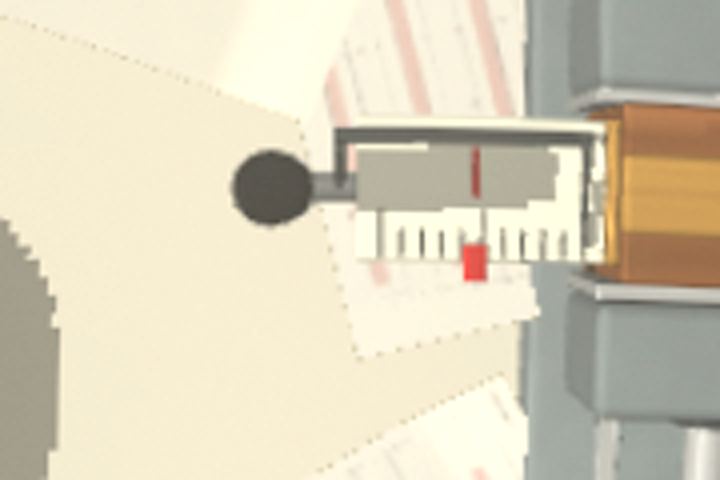

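```bash
python3 - <<'E'
from h import *
P=np.load("/tmp/w3.npz");im=P['im']
A=lambda n,a,b,z:print(n,(a,b,z),fray(P,230-0.4+a/4,60-.4+b/4,z).round(4))
A('ptr',588,170,.063);A('ptr',588,200,.063);A('mk',476,170,.063);A('mk',475,250,.063);A('handle',271,187,.115)
for x in (400,421,442,503,522,545,565,585):A('tick',x,245,.063)
for n in [(106,298),(100,297),(110,298)]:
    u,v=n[1],n[0];r=P['d'][v,u];x=(u-P['cx'])/P['fx'];y=(v-P['cy'])/P['fy'];th=np.hypot(x,y);k=np.tan(th)/th
    print(n,P['R'].T@(r*np.array([x*k,y*k,1])-P['t']))
hs=im.astype(int);b,g,r=hs[60:180,230:410].transpose(2,0,1)
m=(r-g>60)&(r-b>60);m[:, :100]&=True
print([(230+x,60+y) for y,x in np.argwhere(m)][:60])
row=im[100:108,370:385].astype(int).sum(2);print(row)
E
```

```text
ptr (588, 170, 0.063) [0.5359 0.0807 0.063 ]
ptr (588, 200, 0.063) [0.536  0.0732 0.063 ]
mk (476, 170, 0.063) [0.5083 0.0798 0.063 ]
mk (475, 250, 0.063) [0.5083 0.0602 0.063 ]
handle (271, 187, 0.115) [0.4617 0.0753 0.115 ]
tick (400, 245, 0.063) [0.49   0.0612 0.063 ]
tick (421, 245, 0.063) [0.4951 0.0612 0.063 ]
tick (442, 245, 0.063) [0.5002 0.0613 0.063 ]
tick (503, 245, 0.063) [0.5151 0.0615 0.063 ]
tick (522, 245, 0.063) [0.5198 0.0616 0.063 ]
tick (545, 245, 0.063) [0.5255 0.0618 0.063 ]
tick (565, 245, 0.063) [0.5305 0.0619 0.063 ]
tick (585, 245, 0.063) [0.5355 0.0621 0.063 ]
(106, 298) [0.46221134 0.07558758 0.11466199]
(100, 297) [0.46151448 0.08044256 0.11597438]
(110, 298) [0.46212125 0.07232623 0.11337951]
[(np.int64(346), np.int64(121)), (np.int64(347), np.int64(121)), (np.int64(348), np.int64(121)), (np.int64(349), np.int64(121)), (np.int64(350), np.int64(121)), (np.int64(346), np.int64(122)), (np.int64(347), np.int64(122)), (np.int64(348), np.int64(122)), (np.int64(349), np.int64(122)), (np.int64(350), np.int64(122)), (np.int64(346), np.int64(123)), (np.int64(347),
[... 877 characters left out ...]
)), (np.int64(350), np.int64(128)), (np.int64(346), np.int64(129)), (np.int64(347), np.int64(129)), (np.int64(348), np.int64(129)), (np.int64(349), np.int64(129)), (np.int64(350), np.int64(129))]
[[536 536 537 537 537 425 220 275 380 530 558 381 357 363 292]
 [536 538 536 536 534 432 220 285 400 529 553 393 358 367 293]
 [535 537 538 536 527 434 228 334 535 535 548 405 342 360 300]
 [538 536 534 537 493 380 230 314 532 536 495 379 333 355 303]
 [537 535 535 537 496 388 227 304 524 532 478 367 326 358 302]
 [535 536 536 535 499 393 230 315 397 414 380 326 323 355 305]
 [537 533 535 536 503 401 249 419 365 358 378 349 329 354 299]
 [535 535 535 536 508 411 243 441 378 359 400 389 339 356 296]]
```

```bash
python3 - <<'E'
from workcell import ctrl
import cv2,numpy as np
ctrl.move_linear((.4607,.0753,.17),speed=.2)
print(ctrl.get_obs()['ft_force'])
print(ctrl.move_linear((.4607,.0753,.080),speed=.1,f_stop=6))
ctrl.set_gripper(0.0)
o=ctrl.get_obs();print(o['clock'],o['ee_pos'],o['ft_force'],o['finger_gap'])
P=ctrl.camera_params("wrist")
im,d=ctrl.read_camera("wrist"); cv2.imwrite("pics/w4.png",im); np.savez("/tmp/w4.npz",im=im,d=d,**P)
E
```

```text
[ 0.61962641 -0.28174057  0.27464255]
False
21.3083 [0.46098515 0.07533782 0.08050225] [-0.03784116 -0.65913393  4.95012308] 0.15028232656554918
```

View pics/w4.png

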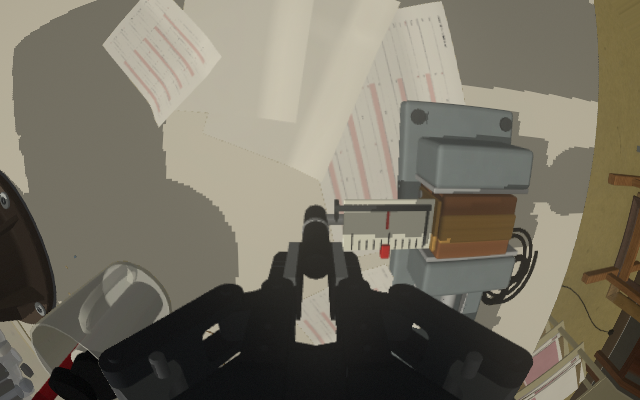

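```bash
python3 - <<'E'
from workcell import ctrl
import cv2,numpy as np
from h import *
for x in (.444,.4365):
    ctrl.move_linear((x,.0753-(.461-x)*.02,.080),speed=.03); ctrl.dwell(.1)
    o=ctrl.get_obs();print(o['clock'],o['ee_pos'],o['ft_force'],o['finger_gap'])
    P=ctrl.camera_params("wrist")
    im,d=ctrl.read_camera("wrist"); cv2.imwrite("pics/w5_%d.png"%(x*1e4),cv2.convertScaleAbs(cv2.resize(im[180:270,320:450],None,fx=6,fy=6,interpolation=cv2.INTER_CUBIC),alpha=1.3)); np.savez("/tmp/w5_%d.npz"%(x*1e4),im=im,d=d,**P)
E
```

```text
22.1667 [0.44475307 0.07512969 0.08039655] [4.22971883 3.70016027 6.35212284] 0.14702657765374602
22.7167 [0.43738468 0.07508385 0.0803596 ] [5.11392085 4.79102368 6.14100337] 0.1546471200260242
```

View pics/w5_4365.png

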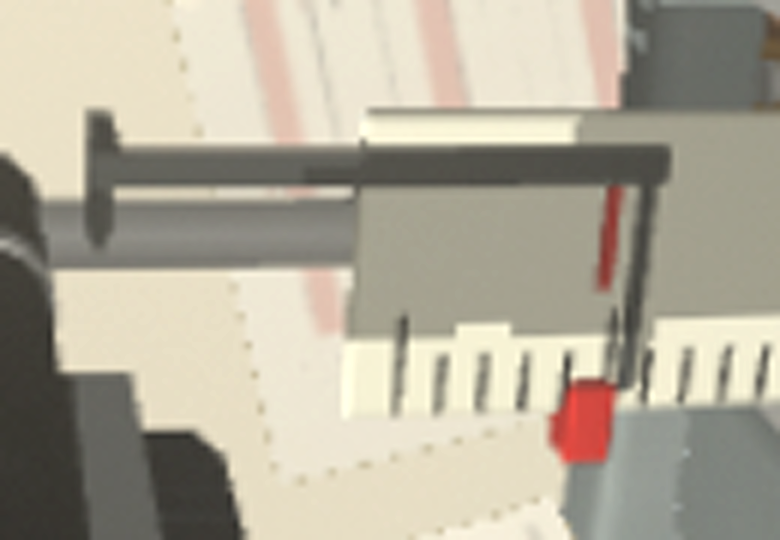

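```bash
python3 - <<'E'
from h import *
for n in (4440,4365):
    P=np.load("/tmp/w5_%d.npz"%n)
    if n==4440: cv2.imwrite("pics/w5b.png",cv2.convertScaleAbs(cv2.resize(P['im'][180:270,320:450],None,fx=6,fy=6,interpolation=cv2.INTER_CUBIC),alpha=1.3))
P=np.load("/tmp/w5_4365.npz")
A=lambda n,a,b,z:print(n,(a,b,z),fray(P,320-0.4+a/6,180-.4+b/6,z).round(4))
A('ptr',648,200,.063);A('ptr',637,300,.063);A('ptr',643,240,.063);A('ptr',627,375,.063)
A('mk',614,200,.063);A('mk',604,285,.063);A('mk',608,240,.063);A('mktick',611,345,.063)
for x,y in ((399,370),(440,385),(481,385),(522,385),(647,375),(686,375),(724,372),(763,370)):A('tick',x,y,.063)
E
```

```text
ptr (648, 200, 0.063) [0.5116 0.0842 0.063 ]
ptr (637, 300, 0.063) [0.5118 0.0723 0.063 ]
ptr (643, 240, 0.063) [0.5116 0.0795 0.063 ]
ptr (627, 375, 0.063) [0.5118 0.0631 0.063 ]
mk (614, 200, 0.063) [0.5076 0.0843 0.063 ]
mk (604, 285, 0.063) [0.5076 0.0743 0.063 ]
mk (608, 240, 0.063) [0.5074 0.0796 0.063 ]
mktick (611, 345, 0.063) [0.5094 0.0669 0.063 ]
tick (399, 370, 0.063) [0.4846 0.0646 0.063 ]
tick (440, 385, 0.063) [0.4895 0.0626 0.063 ]
tick (481, 385, 0.063) [0.4943 0.0624 0.063 ]
tick (522, 385, 0.063) [0.4992 0.0623 0.063 ]
tick (647, 375, 0.063) [0.5143 0.063  0.063 ]
tick (686, 375, 0.063) [0.5193 0.0628 0.063 ]
tick (724, 372, 0.063) [0.5241 0.063  0.063 ]
tick (763, 370, 0.063) [0.5291 0.063  0.063 ]
```

View pics/w5b.png

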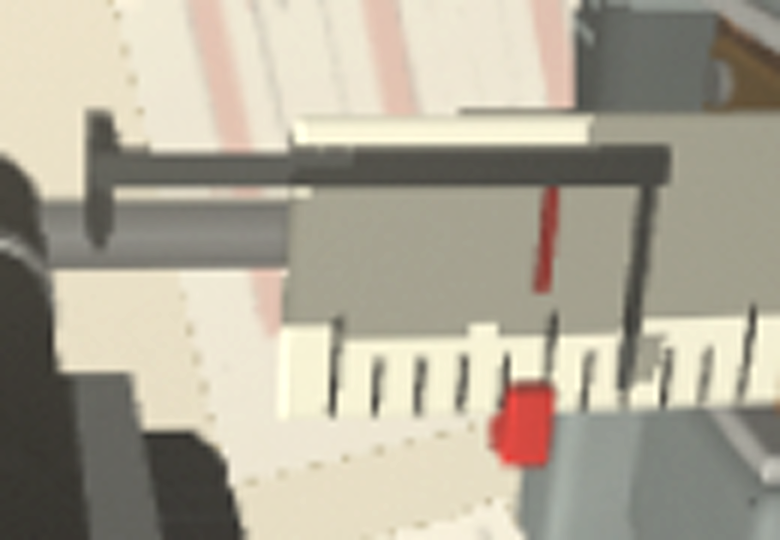

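```bash
python3 - <<'E'
from workcell import ctrl
import cv2,numpy as np
from h import *
ctrl.move_linear((.4325,.0756,.080),speed=.03); ctrl.dwell(.4)
o=ctrl.get_obs();print(o['clock'],o['ee_pos'],o['ft_force'],o['finger_gap'])
P=ctrl.camera_params("wrist")
im,d=ctrl.read_camera("wrist"); cv2.imwrite("pics/w6.png",cv2.convertScaleAbs(cv2.resize(im[180:270,320:450],None,fx=6,fy=6,interpolation=cv2.INTER_CUBIC),alpha=1.3)); np.savez("/tmp/w6.npz",im=im,d=d,**P)
im,d=ctrl.read_camera("top"); cv2.imwrite("pics/t6.png",im)
im,d=ctrl.read_camera("wrist"); cv2.imwrite("pics/w6f.png",im)
E
```

```text
23.45 [0.43353616 0.07535932 0.08035703] [ 4.98340245 -1.91119311  4.34527722] 0.15188507869197934
```

View pics/w6.png

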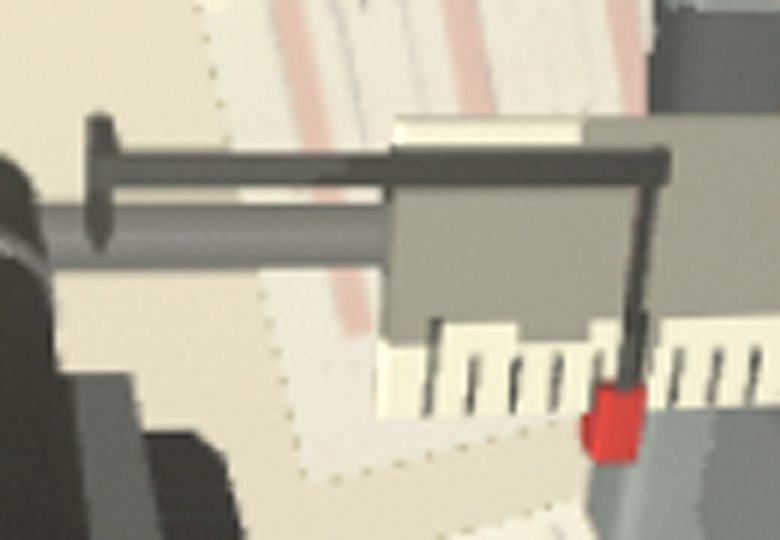

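View pics/w6f.png

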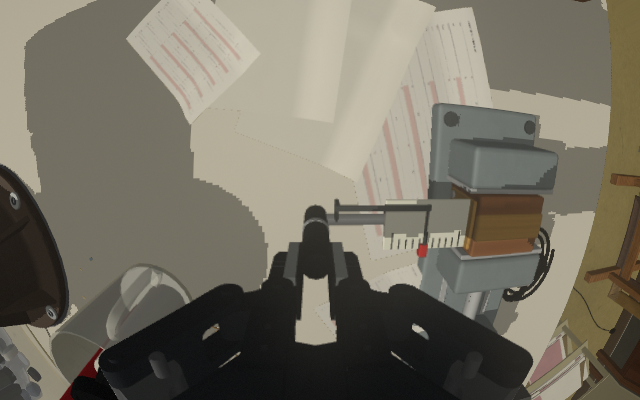

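View pics/t6.png

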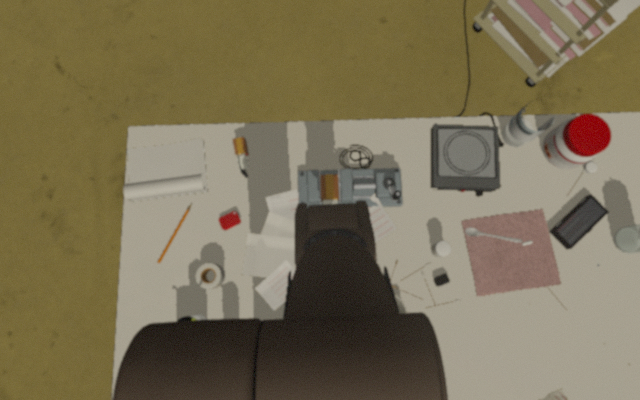

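```bash
python3 - <<'E'
from workcell import ctrl
ctrl.dwell(.5)
o=ctrl.get_obs();print(o['clock'],o['ee_pos'],o['ft_force'],o['finger_gap'])
ctrl.close_job()
E
```

```text
24.1 [0.43352051 0.07537568 0.08036169] [ 4.77038474 -2.85683187  4.60707082] 0.14590307645825248
the job is handed in; nothing more can be done
```

The block is clamped, and I handed the job in at 24.1 s with the gripper still holding the gauge handle and the pointer on the red marker. The system gave no verdict.

- **Clamping:** I led the crank knob clockwise a little over one turn, until it pushed back with about 13 N, then let go. A wrist view afterwards showed both jaws on the block and the gauge still home. I could not measure the clamping force itself.
- **Pull:** I gripped the handle from above and drew it out about 28 mm, checking in the wrist camera on the way. The two estimates of the remaining distance disagreed by about 1 mm: 3.3 mm from the arm position and 4.2 mm from the wrist image. I followed the image.
- **Last checks:**
  - In the last wrist image the pointer covers the red line, within about 1 mm by eye.
  - The handle force is steady at about 4.8 N along the pull, near the spring force expected there.
  - There is also about 3 N of sideways force, which I left uncorrected.
  - I saw no sign of the block slipping: just before the last few millimetres of the pull, the marker measured within 1 mm of its earlier place. I did not re-measure it afterwards.
  - The pot, loupe and tape roll look unmoved in the top camera, though I did not measure them.

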